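Fit a snap die with sprung tongs

TASK

Use the sprung tongs to take the flat-headed medium die (neither the tall slim one nor the low wide one) out of the wooden rack, set its stem in the socket of the die holder, and push it and the stiff sliding carrier down to the hidden stop, which must be felt for; bed it there for half a second with more than 12 N, but never push the die into the holder with more than 22 N. Let the die go there and stand the tongs upright in their stand again. Keep the gripper's fingers off the die and leave the other dies and the small things on the counter where they are.

Things in the scene. Friction and masses are not known exactly. Their poses are not given: they have to be found in the camera images.
- tongs_grip (a point): Loose sprung steel tongs, 100 mm tall, 120 g, standing upright in the stand, tips down. Point on their mid-line 75 mm above the tips, between the ribbed grip flats; z up, y is the line along which they close. Squeeze the two upright flat arms here along y: arms 16 mm wide (x), outer faces 50 mm apart when open, 42 mm on the die, 38 mm shut; they stay parallel
- tongs_tips (a point): Mid-line of the tongs at the level of the tips. V jaws, 12 mm high, 18 mm wide in x, centre the die's head on the mid-line as they close. Between the arms a fixed stop foot, 11 mm across, ends 12 mm above this point: it meets the top of the die between the jaws, and pushes it down
- jaw_left (a joint): how far each arm of the tongs has moved inward (both alike), m: 0 open (V jaws stand 4 mm off the die's head on each side), 0.004 on the die, 0.006 shut. Springs: the arms begin to move at a grip of 8 N and reach the die at 10 N; the rest squeezes the die. A grip of 4 to 6 N carries the tongs open, 20 to 30 N holds the die
- stand_floor (a point): Fixed dark wooden stand of the tongs: open-topped well, inner 26 mm (x) by 60 mm (y), walls 4 mm, rim 36 mm above the counter, on a 56 x 90 mm foot. This point is the centre of the well's floor, 4 mm above the counter; z up. Standing in it the tongs have their y along the well's y, give or take the play
- rack: Fixed light wooden rack, 124 (x) x 50 (y) x 22 mm high, with three 14.5 mm holes 14 mm deep in a row along its x at -40, 0 and +40 mm. Origin at the centre of the underside, z up. The dies hang in the holes by their heads, which rest on the rack's top, stems inside. Which die is in which hole varies
- die_center (a point): The die to fit: loose turned steel, 26 mm tall: a plain flat-topped round head 16 mm in diameter and 14 mm high on a stem 12 mm in diameter and 12 mm long with a square-edged foot; 24 to 39 g. This point is half-way up on its axis, 13 mm above the foot and 13 mm under the flat top; z up. In the rack its top is 36 mm above the counter
- die_shoulder (a point): on the axis of the same die at the underside of its head (12 mm above the foot)
- die_slim_center (a point): tall slim die that stays in the rack: head 13 mm in diameter, 26 mm high, on the same stem; point half-way up
- die_wide_center (a point): low wide die that stays in the rack: head 22 mm in diameter, 8 mm high, on the same stem; point half-way up
- holder: Fixed grey cast die holder: 76 (x) x 66 (y) mm block whose top is 56 mm above the counter, on a 104 x 88 mm foot. Origin at the centre of the underside, z up. The square sliding carrier stands up out of the middle of its top
- socket (a point): Centre of the socket's mouth, level with the top of the steel carrier (30 x 30 mm), 3 to 51 mm above the block's top; moves with it; z up. Socket 13 mm wide (0.5 mm play round the stem), barely broken edge, 16 mm deep: the die goes in until its head rests on the carrier. The carrier slides down under about 7 N and stays where left; an unseen hard stop lies 3 to 27 mm below the start
- thimble: steel thimble, 18 mm wide, 22 mm high, a bystander; origin under its centre
- chalk: flat piece of tailor's chalk, 40 x 46 x 9 mm, a bystander; origin under its centre
- bobbin: steel bobbin, 21 mm wide, 11 mm high, a bystander; origin under its centre

How it is judged:
On the way, in this order (a step that is already met when the one before it is completed fails the run):
1. the die is lifted clear of the rack, held by the tongs (z of die_shoulder in the frame of rack above 0.045 m and distance between tongs_grip and die_center below 0.085 m), for 0.2 s.
2. the die's stem is in the socket (horizontal distance between die_shoulder and socket below 0.0025 m and z of die_shoulder in the frame of socket below 0.004 m), for 0.1 s.
3. with its head on the carrier, the die is bedded against the stop with more than 12 N (horizontal distance between die_shoulder and socket below 0.0025 m and z of die_shoulder in the frame of socket below 0.0015 m and contact force between die and holder above 12 N), for 0.3 s.
At the end, for the whole second after the job is handed in: Die upright in the socket (within 2 mm of its axis, head within 1.5 mm of the carrier), let go and still; tongs let go, at rest upright (within 0.2 rad) in their stand, tips within 5 mm of its floor, within 15 mm of its centre (horizontal distance between die_shoulder and socket below 0.002 m and z of die_shoulder in the frame of socket below 0.0015 m and angle between die_center's own z axis and vertical below 0.1 rad and horizontal distance between tongs_grip and stand_floor below 0.015 m and z of tongs_grip in the frame of stand_floor below 0.08 m and angle between tongs_grip's own z axis and vertical below 0.2 rad); the robot touches nothing.
It fails at once if the gripper's fingers touch the die (contact force between the fingers and die above 0.5 N).
It fails at once if the die is pushed into the holder with more than 22 N (contact force between die and holder above 22 N).
It fails at once if another die is moved by more than 15 mm (distance of any of die_slim_center, die_wide_center from where it was at the start of the episode above 0.015 m).
It fails at once if a bystander is moved by more than 15 mm (distance of any of thimble, chalk, bobbin from where it was at the start of the episode above 0.015 m).
It also fails if it takes over 64 s, if anything falls off the work surface, if the arm or the gripper's body presses on something with over 40 N, if the wrist force passes 120 N, or if a joint passes its speed limit or range.

ROBOT

A 6-joint arm with a two-finger parallel gripper is mounted at the origin on a cart in front of the work surface, level with it; the furniture and walls round the work are solid. World frame = base frame: x ahead of the robot, y to its left, z up, the work surface at z = 0. Lengths are in m, angles in rad, forces in N, time in s.
With the tool pointing down it reaches from about 0.25 to 0.775 m from the base axis. Payload 4 kg.
Tool frame: the origin (TCP) lies on the centre line of the jaws, within the pads' length; the fingertips stand bot.tips_ahead ahead of it and the grasp point (between the pads) is the TCP (bot.tips_ahead is the distance from the TCP to the fingertips, in m); z points along the fingers, y is the direction in which the jaws open and shut (so a half turn about z gives the same grasp; the last joint's range is limited). The gripper opens to 94 mm and grips with 3 to 60 N. Pads are 16 mm wide; open, the fingers measure 119 mm over their backs; the gripper's body (75 mm by 177 mm) begins 78 mm behind the grasp point.
Start: joints at [-1.211, 0.087, 1.371, -0, 1.684, -0.103], TCP at [0.246, -0.492, 0.225] pointing down, gripper open.
Joint ranges: [-3.1, 3.1], [-0.76, 2.03], [0.27, 2.55], [-1.08, 4.22], [0.17, 2.65], [-2.57, 2.57]. Speed limits (rad/s): [2.79, 2.79, 3.14, 3.14, 3.14, 3.14].

INTERFACE

Orientations are given as a rotation vector (axis times angle).
In Python, from station import bot, hand, status, vision, order gives the robot as it stands. Calls block until the motion is done:
- bot.goto(position, orientation): joint-space move of the TCP to a pose.
- bot.servo_line(position, ori=None, feed=0.15, max_force=None): straight line of the TCP; ori=None keeps the orientation; feed is the mean speed in m/s. With max_force (N) it stops when the force on the tool has changed by that much, and returns True; else False.
- bot.movej(angles): joint-space move.
- hand.move_gripper(opening): finger opening in m; the grip force is fixed at half the most; returns when the fingers have stopped.
- bot.pause(seconds).
- bot.ik(position, orientation): joint angles nearest the present ones, or None.
- status.get_obs(): the state.
- vision.camera(name): name is "side" or "top" or "wrist"; returns (picture, depth): 400x640x3 uint8, blue, green, red; 400x640 float32, m along the optical axis (not along the pixel's ray), 0 where there is no reading.
- vision.calibration(name): a dict with "vertical_fov" (degrees; the focal length in pixels is half the picture's height over the tangent of half this angle, whatever the lens; pixels are square), "cx", "cy" (the principal point, pixels), "extrinsics" (4x4, takes a point from world to camera coordinates); the wrist camera has in their place "tool_from_camera" (4x4, takes a point from camera to tool coordinates, whose origin is the TCP and whose axes are the flange's). Camera axes: x right, y up, looking along -z (the intrinsics and any distortion apply to the point x, -y, -z); pixel columns grow to the right and rows downward; lengths in m; the calibration is good to about 2 mm. The wrist camera is an equidistant fisheye: a pixel r from the principal point sees the ray r / f radians off the axis. A picture is of the moment at which its call begins: read the wrist's pose just before it. calibration takes no time and is no camera call.
A pose or a line that the arm cannot do raises bot.Unreachable and nothing moves.
- order.finish_job(): hands the job in, once; it reports no verdict.
The state is a dict: "t": time; "q": joint angles; "qd": joint speeds; "tau": joint torques, N m; "eef_pos": TCP position; "tcp_rot": TCP orientation; "force": force on the tool from outside, world axes, zero at the start; "moment": the same for the moment, N m; "opening": finger opening in m.
Only numpy, scipy, OpenCV 4.12 (cv2) and the standard library are available. Lean on these libraries where they do the work, as an engineer would, in place of code of your own. Each camera call takes 0.05 s, during which the arm holds its last target. There are 200 camera calls.

## Working session

There is one attempt and no reset: what is moved stays moved. The work goes in short steps, each a Python script; the robot and the scene stay as the last script left them, time stands still between calls to the robot, and variables do not carry over. Pictures are saved under pics/ and viewed, about 8 in all and at most 12, crops included, and the job is handed in when it is done.

```bash
ls -la; mkdir -p pics
python3 - <<'E'
from station import bot,hand,status,vision
import cv2,numpy as np
print(bot.tips_ahead, status.get_obs())
for n in("top","side"):
    im,d=vision.camera(n); cv2.imwrite(f"pics/{n}0.png",im); np.save(f"pics/{n}0.npy",d); print(n,vision.calibration(n))
print(vision.calibration("wrist"))
E
```

```text
total 12
drwxr-xr-x  3 agent agent 4096 Dec  5 08:26 .
drwxr-xr-x 23 root  root  4096 Dec  5 08:26 ..
drwxr-xr-x  2 agent agent 4096 Dec  5 08:26 pics
0.019 {'t': 0.0, 'q': array([-1.21111656e+00,  8.79496041e-02,  1.37222684e+00, -1.72786987e-05,
        1.68360237e+00, -1.03115966e-01]), 'qd': array([-0.00034379,  0.00011865, -0.00074131, -0.00129343, -0.00091028,
       -0.00102018]), 'tau': array([-8.38698743e-04, -3.40187502e+01, -3.02429688e+01,  7.17230444e-02,
        3.28892225e-02, -1.60773566e-04]), 'eef_pos': array([ 0.2453534 , -0.49168001,  0.22332099]), 'tcp_rot': array([-3.05575142e+00, -7.19987989e-01,  4.65744792e-04]), 'force': array([-0.18355527,  0.85983051,  0.80541765]), 'moment': array([-0.05586173, -0.01950289, -0.01946204]), 'opening': 0.09389789838604581}
top {'vertical_fov': 54.01063845591449, 'cx': 319.3722601631098, 'cy': 202.26787308569777, 'extrinsics': array([[-0.04201293, -0.99910689, -0.00451016,  0.02218352],
       [ 0.97540305, -0.04199301,  0.21639195, -0.5265465 ],
       [-0.21638808,  0.00469204,  0.97629616, -0.82964837],
       [ 0.        ,  0.        ,  0.        ,  1.        ]])}
side {'vertical_fov': 57.59840909688412, 'cx': 328.21308857761204, 'cy': 200.5713129670783, 'extrinsics': array([[ 0.99958626, -0.02303986, -0.0172187 , -0.48036745],
       [ 0.02654855,  0.50869297,  0.86053858, -0.09527791],
       [-0.01106766, -0.86063966,  0.50909417, -0.88722475],
       [ 0.        ,  0.        ,  0.        ,  1.        ]])}
{'vertical_fov': 65.70646984690485, 'cx': 318.927333056291, 'cy': 201.7526730888746, 'tool_from_camera': array([[ 8.71249983e-05,  9.62964048e-01,  2.69629809e-01,
         7.88976977e-02],
       [ 9.99999786e-01,  9.11073253e-05, -6.48511599e-04,
        -8.91122490e-05],
       [-6.49058605e-04,  2.69629808e-01, -9.62963834e-01,
        -1.60283780e-01],
       [ 0.00000000e+00,  0.00000000e+00,  0.00000000e+00,
         1.00000000e+00]])}
```

View pics/top0.png

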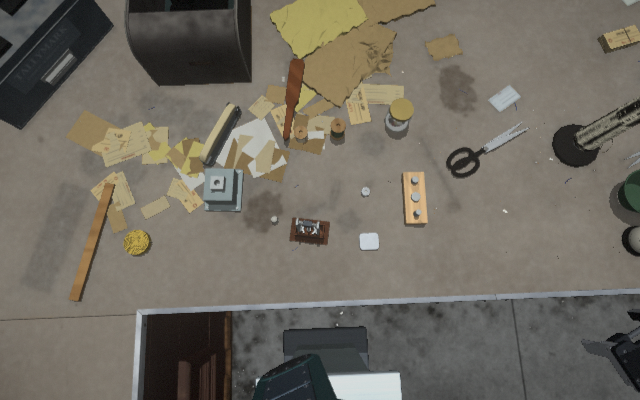

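View pics/side0.png

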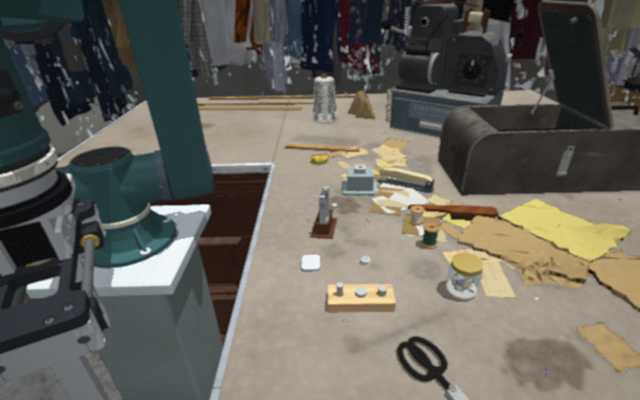

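The rack is at top pixel (415,198), the tongs in their stand at (310,229), the holder at (222,188), the chalk at (369,241), the thimble at (275,219) and the bobbin at (365,191). In the side view the slim die is at (340,288).

```bash
cat > h.py <<'E'
import numpy as np,cv2
from scipy.spatial.transform import Rotation as R
from station import bot,hand,status,vision,order
def cloud(name,d,pose=None):
    c=vision.calibration(name); f=200/np.tan(np.radians(c['vertical_fov'])/2)
    v,u=np.mgrid[0:400,0:640]; x=(u-c['cx']); y=(v-c['cy'])
    if name=='wrist':
        r=np.hypot(x,y)+1e-9; th=r/f; s=np.tan(th)/r
        P=np.stack([x*s*d,-y*s*d,-d],-1)
        T=c['tool_from_camera']; P=P@T[:3,:3].T+T[:3,3]
        p,rv=pose; return P@R.from_rotvec(rv).as_matrix().T+p
    P=np.stack([x/f*d,-y/f*d,-d],-1); E=c['extrinsics']
    return (P-E[:3,3])@E[:3,:3]
def snap(tag):
    o=status.get_obs(); im,d=vision.camera('wrist')
    cv2.imwrite(f'pics/{tag}.png',im); P=cloud('wrist',d,(o['eef_pos'],o['tcp_rot'])); P[d==0]=np.nan
    np.save(f'pics/{tag}.npy',P); return im,P
def down(yaw): # tool y axis at angle yaw (world), z down
    y=np.array([np.cos(yaw),np.sin(yaw),0]); z=np.array([0,0,-1.]); x=np.cross(y,z)
    return R.from_matrix(np.stack([x,y,z],1)).as_rotvec()
def rect(P,m):
    q=P[m][:,:2]; (c,s,a)=cv2.minAreaRect((q*1000).astype(np.float32)); return np.array(c)/1000,s,a,m.sum()
E
python3 - <<'E'
from h import *
d=np.load('pics/top0.npy'); P=cloud('top',d)
U=np.mgrid[0:400,0:640]
def box(u0,u1,v0,v1): 
    m=np.zeros((400,640),bool); m[v0:v1,u0:u1]=1; return m
for n,b,lo,hi in [('rack',(398,432,168,228),.014,.026),('stand',(285,335,210,250),.025,.045),('standfoot',(285,335,210,250),.002,.045),('tongstop',(285,335,210,250),.08,.12),('holder',(200,247,162,216),.045,.06),('carrier',(200,247,162,216),.065,.12),('bob',(355,375,180,200),.006,.03),('chalk',(355,383,228,255),.005,.03),('thim',(268,282,210,226),.01,.04)]:
    m=box(*b)&(P[...,2]>lo)&(P[...,2]<hi)&(d>0)
    if m.sum()>3: print(n,rect(P,m),'z',np.percentile(P[m][:,2],[5,50,95]))
print('table z',np.median(P[235:245,270:290,2]))
for v,u in [(181,415),(197,416),(213,417)]: print(P[v,u])
E
```

```text
rack (array([ 0.53777979, -0.22553761]), (51.296966552734375, 124.84629821777344), 88.18022918701172, np.int64(980)) z [0.01914761 0.02213481 0.02462203]
stand (array([0.47086386, 0.02610098]), (67.79263305664062, 34.112483978271484), 80.6943359375, np.int64(138)) z [0.02780589 0.0353655  0.03897993]
standfoot (array([0.47473157, 0.02573849]), (116.32386016845703, 93.4373550415039), 87.50971221923828, np.int64(807)) z [0.00219293 0.00454039 0.03643062]
tongstop (array([0.4728461 , 0.02757835]), (50.218116760253906, 15.964210510253906), 78.64805603027344, np.int64(144)) z [0.08790025 0.10208243 0.10530612]
holder (array([0.58047308, 0.22943236]), (67.49554443359375, 77.40129089355469), 86.68505859375, np.int64(801)) z [0.04957834 0.05583454 0.05840908]
carrier (array([0.58032208, 0.22981285]), (31.028600692749023, 31.61440658569336), 86.38313293457031, np.int64(172)) z [0.06707661 0.07047056 0.07293041]
bob (array([ 0.56017651, -0.11206815]), (17.27505111694336, 20.7426700592041), 86.21377563476562, np.int64(56)) z [0.0077496  0.01129521 0.01351703]
chalk (array([ 0.4395871 , -0.11137874]), (44.829341888427734, 39.8209114074707), 87.880126953125, np.int64(324)) z [0.00651398 0.00917525 0.01172278]
thim (array([0.50000375, 0.10764189]), (13.68228816986084, 14.06397819519043), 87.45802307128906, np.int64(38)) z [0.0145086  0.01950432 0.02179714]
table z 0.0001891364731448965
[ 0.57349423 -0.22664549  0.03485629]
[ 0.53640801 -0.22698947  0.02836567]
[ 0.49519523 -0.22133823  0.04527889]
```

Run:
```python
from h import *
yaw=np.pi/2
pts={'stand':[.473,.027,.20],'rack':[.538,-.226,.15],'holder':[.580,.230,.19]}
for n,p in pts.items():
    for y in (yaw,-yaw,yaw-.17): print(n,y,bot.ik(np.array(p),down(y)))
ims=[]
for n in ['rack','stand','holder']:
    bot.goto(np.array(pts[n]),down(-yaw if bot.ik(np.array(pts[n]),down(yaw)) is None else yaw)); ims.append(snap('w_'+n)[0]); print(status.get_obs()['t'],status.get_obs()['eef_pos'])
cv2.imwrite('pics/m1.png',np.vstack([np.hstack([ims[0],ims[1]]),np.hstack([ims[2],ims[2]*0])])[::1,::1][:, :])
a=cv2.imread('pics/m1.png'); cv2.imwrite('pics/m1.png',cv2.resize(a,(800,500),interpolation=cv2.INTER_AREA))
```

```text
stand 1.5707963267948966 [-0.0627327  -0.07764792  1.58460983  0.          1.63463074 -1.63352903]
stand -1.5707963267948966 [-6.27327035e-02 -7.76479204e-02  1.58460983e+00 -4.44089210e-16
  1.63463074e+00  1.50806362e+00]
stand 1.4007963267948966 [-0.0627327  -0.07764792  1.58460983  0.          1.63463074 -1.46352903]
rack 1.5707963267948966 [-0.49483798  0.18690481  1.40684628  0.          1.54784156 -2.0656343 ]
rack -1.5707963267948966 [-4.94837978e-01  1.86904814e-01  1.40684628e+00 -4.44089210e-16
  1.54784156e+00  1.07595835e+00]
rack 1.4007963267948966 [-4.94837978e-01  1.86904814e-01  1.40684628e+00 -4.44089210e-16
  1.54784156e+00 -1.89563430e+00]
holder 1.5707963267948966 [ 2.86691336e-01  2.60530484e-01  1.23891486e+00 -4.44089210e-16
  1.64214731e+00 -1.28410499e+00]
holder -1.5707963267948966 [ 2.86691336e-01  2.60530484e-01  1.23891486e+00 -4.44089210e-16
  1.64214731e+00  1.85748766e+00]
holder 1.4007963267948966 [ 0.28669134  0.26053048  1.23891486  0.          1.64214731 -1.11410499]
1.8583 [ 0.53777231 -0.22670642  0.15017816]
2.9417 [0.47333153 0.02590335 0.19958631]
3.9083 [0.58012464 0.22829438 0.19037006]
```

View pics/m1.png

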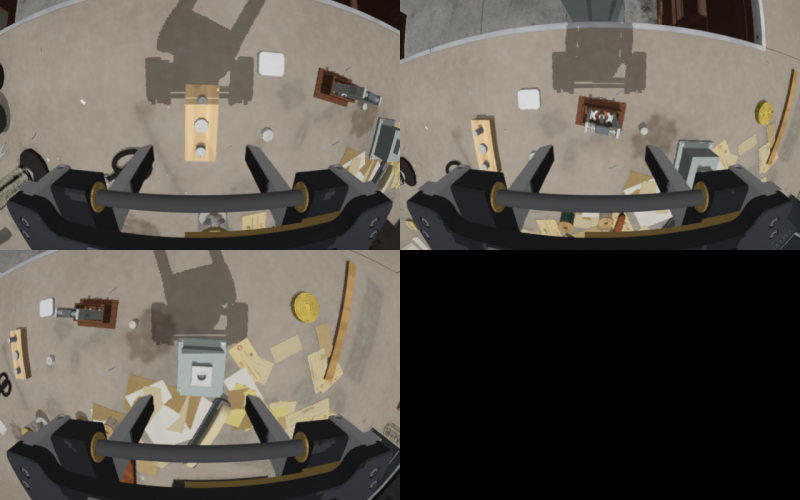

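```bash
cat >> h.py <<'E'
def zone(P,c,r,lo,hi):
    with np.errstate(invalid='ignore'): return (np.hypot(P[...,0]-c[0],P[...,1]-c[1])<r)&(P[...,2]>lo)&(P[...,2]<hi)
E
python3 - <<'E'
from h import *
print(status.get_obs()['eef_pos'])
S=np.load('pics/w_stand.npy');K=np.load('pics/w_rack.npy');H=np.load('pics/w_holder.npy')
for n,P,c,r,lo,hi in [('rack',K,(.538,-.226),.075,.016,.0255),('slim',K,(.495,-.224),.02,.040,.06),('wide',K,(.536,-.225),.02,.0265,.035),('med',K,(.577,-.226),.02,.03,.042),
 ('stand',S,(.473,.027),.05,.03,.04),('foot',S,(.473,.027),.055,.003,.05),('tongs',S,(.473,.027),.05,.09,.12),('arms',S,(.473,.027),.05,.05,.12),
 ('block',H,(.58,.23),.055,.05,.06),('carr',H,(.58,.23),.03,.064,.08),('foot',H,(.58,.23),.07,.004,.09)]:
    m=zone(P,c,r,lo,hi)
    if m.sum()>3:
        print(n,rect(P,m),'mean',P[m].mean(0).round(4),'z',np.percentile(P[m][:,2],[5,50,95]).round(4), 'pix',np.argwhere(m).min(0),np.argwhere(m).max(0))
m=zone(S,(.473,.027),.05,.1,.11)
ys,xs=np.where(m)
a=cv2.imread('pics/w_stand.png')[135:225,265:395]; b=cv2.imread('pics/w_holder.png')[130:230,265:375]
cv2.imwrite('pics/m2.png',np.hstack([cv2.resize(a,(400,277),interpolation=3),cv2.resize(b,(305,277),interpolation=3)]))
E
```

```text
[0.58012464 0.22829438 0.19037006]
rack (array([ 0.53839813, -0.22350896]), (50.816680908203125, 125.1023941040039), 88.81512451171875, np.int64(5538)) mean [ 0.5334 -0.2237  0.0221] z [0.0209 0.0221 0.0233] pix [134 296] [258 350]
slim (array([ 0.49759164, -0.22246365]), (12.05801773071289, 12.573579788208008), 14.679286003112793, np.int64(172)) mean [ 0.4975 -0.2228  0.0459] z [0.0443 0.0459 0.0471] pix [154 316] [168 331]
wide (array([ 0.5377655 , -0.22376727]), (21.096025466918945, 21.148038864135742), 8.287211418151855, np.int64(411)) mean [ 0.5374 -0.2237  0.0299] z [0.0283 0.03   0.0311] pix [190 311] [212 333]
med (array([ 0.57762103, -0.22504567]), (14.99475383758545, 15.226358413696289), 8.191496849060059, np.int64(223)) mean [ 0.5769 -0.2248  0.0356] z [0.0322 0.0359 0.0371] pix [234 313] [250 328]
stand (array([0.47080051, 0.02824691]), (68.80987548828125, 35.350196838378906), 81.30900573730469, np.int64(511)) mean [0.4629 0.0255 0.0353] z [0.0312 0.0357 0.0373] pix [168 288] [204 354]
foot (array([0.47063391, 0.02804819]), (90.46356201171875, 55.81363296508789), 80.85210
[... 363 characters left out ...]
444580078), 78.44010925292969, np.int64(1065)) mean [0.4712 0.0308 0.0944] z [0.0595 0.1012 0.1044] pix [182 294] [222 352]
block (array([0.58037146, 0.23183284]), (66.56401824951172, 76.82805633544922), 87.13311767578125, np.int64(4037)) mean [0.5778 0.2317 0.0561] z [0.0548 0.0561 0.0573] pix [158 288] [235 358]
carr (array([0.57994904, 0.23182463]), (30.254003524780273, 31.071338653564453), 87.32313537597656, np.int64(932)) mean [0.5792 0.2319 0.0706] z [0.0686 0.0708 0.0719] pix [184 306] [217 339]
foot (array([0.58663995, 0.23233856]), (104.11392974853516, 126.24075317382812), 78.68209838867188, np.int64(7278)) mean [0.5727 0.2306 0.044 ] z [0.0069 0.0558 0.071 ] pix [139 272] [242 375]
```

View pics/m2.png

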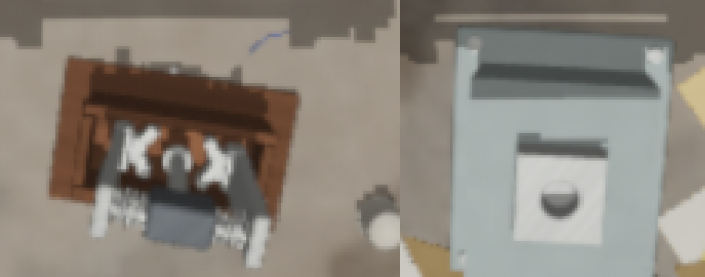

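In the crops, the stand (left) shows the tongs upright, about 12° off the world y axis. The holder (right) shows the socket in the carrier, whose top is at z≈0.071. The medium die is in the high-x hole at about (0.577,-0.225). Next I'll grasp the tongs.

```bash
cat >> h.py <<'E'
def at(p,yaw,tag='',feed=.15,far=False,n=2):
    "closed-loop: go to p, correct the static error"
    p=np.array(p,float); o=down(yaw)
    (bot.goto if far else lambda a,b: bot.servo_line(a,b,feed=feed))(p,o)
    off=0
    for i in range(n):
        e=p-status.get_obs()['eef_pos']; off=off+e; bot.servo_line(p+off,o,feed=.02)
    if tag: s(tag,p)
    return off
def s(tag,p=None):
    o=status.get_obs(); print(tag,'t',round(o['t'],2),'p',o['eef_pos'].round(5),'err',None if p is None else (o['eef_pos']-p).round(5),'F',o['force'].round(2),'M',o['moment'].round(2),'op',round(o['opening'],5))
    return o
E
python3 - <<'E'
from h import *
yaw=np.radians(78.4); c=[.4727,.0287]
at(c+[.15],yaw,'above',far=True)
Rt=R.from_rotvec(status.get_obs()['tcp_rot']).as_matrix(); print('tool y yaw',np.degrees(np.arctan2(Rt[1,1],Rt[0,1])),Rt[:,2])
at(c+[.079],yaw,'down')
for w in (.06,.053,.0505,.0495,.049,.0485): hand.move_gripper(w); s(f'grip {w}')
E
```

```text
above t 5.33 p [0.47235 0.02817 0.14993] err [-3.5e-04 -5.3e-04 -7.0e-05] F [ 0.44 -0.9  -0.39] M [ 0.05 -0.17 -0.02] op 0.09376
tool y yaw 78.42854184182586 [ 1.73180750e-05  1.05510186e-06 -1.00000000e+00]
down t 6.46 p [0.47197 0.02872 0.07801] err [-7.3e-04  2.0e-05 -9.9e-04] F [ 0.55 -0.24  0.11] M [ 0.03 -0.18  0.02] op 0.09369
grip 0.06 t 7.16 p [0.47192 0.02873 0.07782] err None F [-0.08  0.61  0.03] M [ 0.04 -0.16 -0.02] op 0.06044
grip 0.053 t 7.52 p [0.47192 0.02874 0.07784] err None F [-0.05  0.8  -0.11] M [ 0.08 -0.16  0.04] op 0.05289
grip 0.0505 t 7.79 p [0.4721  0.02905 0.07803] err None F [0.4  1.52 1.61] M [ 0.31 -0.14 -0.02] op 0.05042
grip 0.0495 t 8.01 p [0.47209 0.02893 0.07803] err None F [-0.22  2.43  1.02] M [ 0.33 -0.18  0.  ] op 0.04976
grip 0.049 t 8.22 p [0.47204 0.02875 0.07801] err None F [0.13 1.56 1.96] M [ 0.31 -0.13 -0.04] op 0.04903
grip 0.0485 t 8.44 p [0.47202 0.02863 0.07797] err None F [0.93 1.12 2.79] M [ 0.21 -0.16 -0.02] op 0.04854
```

Run:
```python
from h import *
yaw=np.radians(78.4)
at([.472,.0287,.19],yaw,'lift',n=1)
im,P=snap('w_lift'); e=s('snap')['eef_pos']
Rt=R.from_rotvec(status.get_obs()['tcp_rot']).as_matrix()
L=(P-e)@Rt   # tool coords
np.save('pics/lift_tool.npy',L)
m=zone(L,(0,0),.045,-.032,-.018)
print('top slice tool',rect(L,m),np.nanmean(L[m],0)); print(np.argwhere(m).min(0),np.argwhere(m).max(0))
m=(abs(L[...,0])<.03)&(abs(L[...,1])<.04)&(L[...,2]>-.04)&(L[...,2]<.09)
h,ed=np.histogram(L[m][:,2],bins=np.arange(-.04,.09,.004)); print(dict(zip(ed.round(3).tolist(),h.tolist())))
a,b=np.argwhere(m).min(0),np.argwhere(m).max(0); print(a,b)
c=im[max(a[0]-20,0):b[0]+20,a[1]-20:b[1]+20]; cv2.imwrite('pics/lift_c.png',cv2.resize(c,None,fx=4,fy=4,interpolation=2)[:600,:800])
```

```text
lift t 9.59 p [0.47239 0.02873 0.19052] err [3.9e-04 3.0e-05 5.2e-04] F [ 0.03 -0.44 -1.65] M [-0.01 -0.15 -0.02] op 0.04884
snap t 9.64 p [0.47249 0.02873 0.19072] err None F [ 0.12  0.19 -1.  ] M [ 0.03 -0.12 -0.01] op 0.04854
top slice tool (array([0.00086392, 0.00028012]), (73.11336517333984, 18.979625701904297), 89.73235321044922, np.int64(2839)) [ 0.00266118  0.00036379 -0.02428915]
[256 243] [297 395]
{-0.04: 341, -0.036: 315, -0.032: 281, -0.028: 1406, -0.024: 930, -0.02: 427, -0.016: 475, -0.012: 521, -0.008: 294, -0.004: 200, -0.0: 181, 0.004: 242, 0.008: 172, 0.012: 158, 0.016: 123, 0.02: 82, 0.024: 66, 0.028: 88, 0.032: 75, 0.036: 83, 0.04: 56, 0.044: 65, 0.048: 58, 0.052: 39, 0.056: 155, 0.06: 459, 0.064: 89, 0.068: 91, 0.072: 18, 0.076: 0, 0.08: 0, 0.084: 0}
[207 239] [309 398]
```

View pics/lift_c.png

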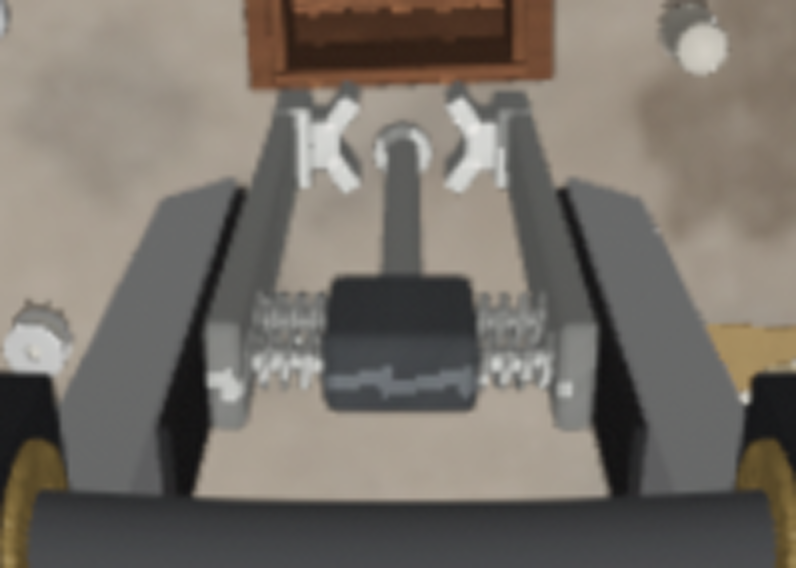

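The crop shows the tongs hanging straight and open in the pads. The V jaws are at crop (330,140) and (475,140), with the stop foot between them at (402,150). Next I'll get the jaw centre in the tool frame and look at the die with the tongs above it.

```bash
cat >> h.py <<'E'
def tips(L):
    m=(abs(L[...,0])<.02)&(abs(L[...,1])<.0225)&(L[...,2]>.057)&(L[...,2]<.068)
    j=m&(abs(L[...,1])>.0075); q=L[j]; top=q[(q[:,2]<.0665)]
    f=L[(abs(L[...,0])<.012)&(abs(L[...,1])<.0068)&(L[...,2]>.052)&(L[...,2]<.066)]
    rng=lambda a:[np.percentile(a,1).round(5),np.percentile(a,99).round(5)]
    print('jaws n',len(top),'x',rng(top[:,0]),'yL',rng(top[top[:,1]<0][:,1]),'yR',rng(top[top[:,1]>0][:,1]),'z',np.median(top[:,2]).round(4),'| foot',len(f),f.mean(0).round(4) if len(f) else '')
E
python3 - <<'E'
from h import *
tips(np.load('pics/lift_tool.npy'))
at([.577,-.2255,.145],np.pi/2,'overrack',far=True,n=2)
im,P=snap('w_over'); o=s('snap'); Rt=R.from_rotvec(o['tcp_rot']).as_matrix(); L=(P-o['eef_pos'])@Rt
print('yaw',np.degrees(np.arctan2(Rt[1,1],Rt[0,1]))); tips(L)
for n,c,r,lo,hi in [('med',(.577,-.2245),.014,.031,.041),('slim',(.497,-.223),.015,.04,.06),('wide',(.537,-.224),.015,.0265,.035)]:
    m=zone(P,c,r,lo,hi); 
    if m.sum()>5: print(n,rect(P,m),P[m].mean(0).round(4))
cv2.imwrite('pics/over_c.png',cv2.resize(im[120:300,230:410],None,fx=3.3,fy=3.3,interpolation=2))
E
```

```text
jaws n 534 x [np.float64(-0.00925), np.float64(0.00851)] yL [np.float64(-0.02202), np.float64(-0.008)] yR [np.float64(0.00865), np.float64(0.02193)] z 0.0619 | foot 115 [0.0013 0.0004 0.0579]
overrack t 11.22 p [ 0.57675 -0.22634  0.14436] err [-0.00025 -0.00084 -0.00064] F [-0.59  0.89 -1.82] M [ 0.09 -0.14 -0.03] op 0.0485
snap t 11.27 p [ 0.57675 -0.22643  0.14433] err None F [-0.38  0.3  -1.59] M [ 0.04 -0.1  -0.05] op 0.04852
yaw 90.01727817571627
jaws n 534 x [np.float64(-0.0092), np.float64(0.00829)] yL [np.float64(-0.02199), np.float64(-0.00822)] yR [np.float64(0.00868), np.float64(0.02197)] z 0.0618 | foot 113 [0.0011 0.0005 0.0578]
med (array([ 0.5772569 , -0.22522752]), (14.791987419128418, 14.77725887298584), 87.33316802978516, np.int64(239)) [ 0.5773 -0.225   0.0359]
slim (array([ 0.49841385, -0.22292912]), (11.577549934387207, 11.729700088500977), 89.9484634399414, np.int64(185)) [ 0.4982 -0.2227  0.046 ]
wide (array([ 0.53777521, -0.22382062]), (21.377904891967773, 20.807567596435547), 10.13205623626709, np.int64(450)) [ 0.5378 -0.2239  0.03  ]
```

View pics/over_c.png

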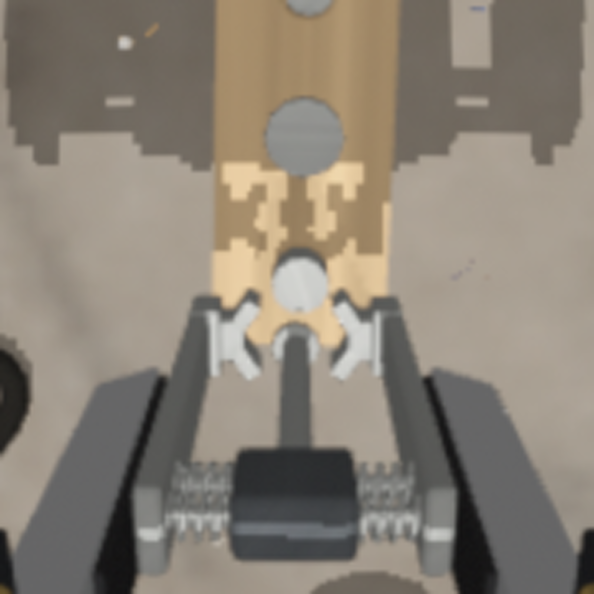

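The die at crop (300,283) lies on the tongs' mid-line to within about 1 mm. Measured in the same camera, the TCP should be at (0.5769,-0.2254). I'll descend and feel for the foot touching the die.

Run:
```python
from h import *
c=[.5769,-.2254]
off=at(c+[.125],np.pi/2,'a',n=2); s('a2',c+[.125]); print(off)
off=at(c+[.108],np.pi/2,'b',feed=.05,n=2); print(off)
p=np.array(c+[.094])+off
print(bot.servo_line(p,feed=.012,max_force=3)); s('touch')
bot.pause(.2); s('touch')
```

```text
a t 12.11 p [ 0.57615 -0.22492  0.12373] err [-0.00075  0.00048 -0.00127] F [ 0.06  0.54 -1.73] M [ 0.12 -0.06 -0.03] op 0.04857
a2 t 12.11 p [ 0.57615 -0.22492  0.12373] err [-0.00075  0.00048 -0.00127] F [ 0.06  0.54 -1.73] M [ 0.12 -0.06 -0.03] op 0.04857
[-0.00053741  0.00037027 -0.00107206]
b t 13.07 p [ 0.5765  -0.22516  0.10738] err [-0.0004   0.00024 -0.00062] F [ 0.01  0.27 -1.86] M [ 0.08 -0.11 -0.03] op 0.04873
[-0.00028835  0.00016954 -0.00053179]
True
touch t 13.88 p [ 0.57647 -0.2252   0.09745] err None F [-0.28  0.8   2.71] M [ 0.03 -0.14 -0.04] op 0.04827
touch t 14.08 p [ 0.57646 -0.22521  0.0973 ] err None F [-0.33 -0.2   3.53] M [-0.01 -0.19 -0.02] op 0.04869
```

```bash
sed -i "s/        e=p-status/        bot.pause(.2); e=p-status/; s/    if tag: s(tag,p)/    bot.pause(.15)\n    if tag: s(tag,p)/" h.py
python3 - <<'E'
from h import *
for w in (.045,.043,.041,.03): hand.move_gripper(w); s(f'g{w}')
p=status.get_obs()['eef_pos']
bot.servo_line(p+[0,0,.055],feed=.08); bot.pause(.3)
im,P=snap('w_die'); o=s('lifted'); Rt=R.from_rotvec(o['tcp_rot']).as_matrix(); L=(P-o['eef_pos'])@Rt
m=(abs(L[...,0])<.03)&(abs(L[...,1])<.03)&(L[...,2]>.05)&(L[...,2]<.095)
h,e=np.histogram(L[m][:,2],bins=np.arange(.05,.095,.003)); print(h,e[0]); tips(L)
cv2.imwrite('pics/die_c.png',cv2.resize(im[120:300,230:410],None,fx=3.3,fy=3.3,interpolation=2))
E
```

```text
g0.045 t 14.38 p [ 0.57647 -0.22516  0.09716] err None F [ 0.43 -0.84  4.93] M [-0.01 -0.21 -0.02] op 0.04514
g0.043 t 14.64 p [ 0.57647 -0.22518  0.09714] err None F [-0.03  0.18  5.26] M [ 0.01 -0.28 -0.01] op 0.04346
g0.041 t 14.9 p [ 0.57648 -0.2251   0.09717] err None F [0.11 0.64 6.39] M [ 0.02 -0.24  0.02] op 0.04084
g0.03 t 15.12 p [ 0.57647 -0.22509  0.09721] err None F [-0.02  0.35  6.  ] M [ 0.02 -0.15  0.02] op 0.04005
lifted t 16.32 p [ 0.5763  -0.22503  0.15178] err None F [-0.36 -0.5  -0.92] M [ 0.1  -0.07 -0.  ] op 0.03858
[ 24  22 101 319 334  57  55  49   3   0   4  11   8   0] 0.05
jaws n 425 x [np.float64(-0.00801), np.float64(0.00733)] yL [np.float64(-0.01901), np.float64(-0.00806)] yR [np.float64(0.00781), np.float64(0.01965)] z 0.0618 | foot 319 [ 0.0012 -0.0003  0.0609]
```

View pics/die_c.png

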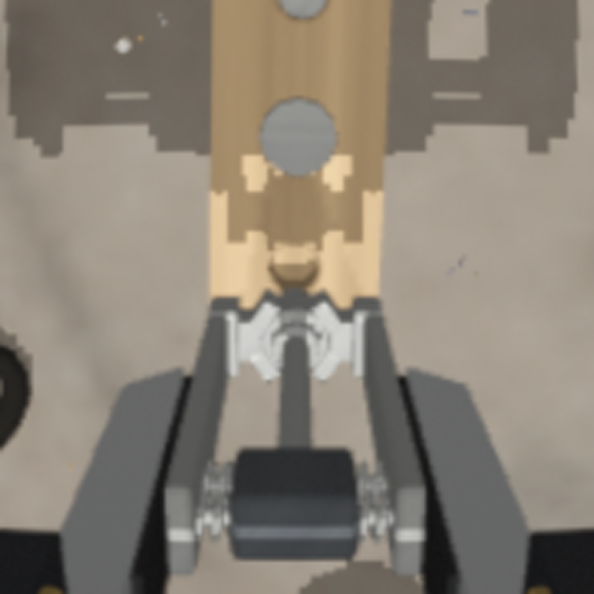

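The rack hole at crop (295,270) is now empty, and the jaws are closed round the head under the stop foot at (295,340). The die-top depth points there confirm it. Next is the holder.

Run:
```python
from h import *
s('now')
bot.servo_line(np.array([.5763,-.225,.2]),feed=.15)
at([.5795,.2310,.205],np.pi/2,'hover',far=True,n=1)
im,P=snap('w_hov'); o=s('hov'); Rt=R.from_rotvec(o['tcp_rot']).as_matrix(); L=(P-o['eef_pos'])@Rt; tips(L)
print('yaw',np.degrees(np.arctan2(Rt[1,1],Rt[0,1])))
for n,c,r,lo,hi in [('carr',(.58,.2315),.03,.066,.078),('block',(.58,.2315),.055,.05,.06)]:
    m=zone(P,c,r,lo,hi); print(n,rect(P,m),P[m].mean(0).round(4),np.argwhere(m).min(0),np.argwhere(m).max(0))
m=zone(P,(.58,.2315),.009,.03,.068); print('hole',m.sum(),P[m].mean(0) if m.sum() else '',np.argwhere(m).mean(0) if m.sum() else '')
# die top / stem points in tool frame
cv2.imwrite('pics/hov_c.png',cv2.resize(im[140:290,250:400],None,fx=4,fy=4,interpolation=2))
```

```text
now t 16.32 p [ 0.5763  -0.22503  0.15178] err None F [-0.36 -0.5  -0.92] M [ 0.1  -0.07 -0.  ] op 0.03858
hover t 19.05 p [0.57908 0.23207 0.20503] err [-4.20e-04  1.07e-03  3.00e-05] F [ 0.21  0.63 -1.05] M [ 0.04 -0.11  0.  ] op 0.03893
hov t 19.1 p [0.57908 0.2321  0.20504] err None F [-0.67 -0.22 -1.73] M [ 0.08 -0.13  0.06] op 0.03894
jaws n 440 x [np.float64(-0.00824), np.float64(0.00729)] yL [np.float64(-0.01922), np.float64(-0.00751)] yR [np.float64(0.00769), np.float64(0.01961)] z 0.0617 | foot 318 [ 0.0012 -0.0004  0.0609]
yaw 90.00201932017694
carr (array([0.57991791, 0.23195378]), (29.53369140625, 30.001853942871094), 87.57135772705078, np.int64(666)) [0.5771 0.2318 0.0707] [183 304] [212 334]
block (array([0.57950665, 0.23200826]), (66.09833526611328, 76.42229461669922), 87.0384292602539, np.int64(2727)) [0.5667 0.2314 0.056 ] [156 287] [230 352]
hole 121 [0.58335489 0.23178621 0.05763269] [198.24793388 318.5785124 ]
```

View pics/hov_c.png

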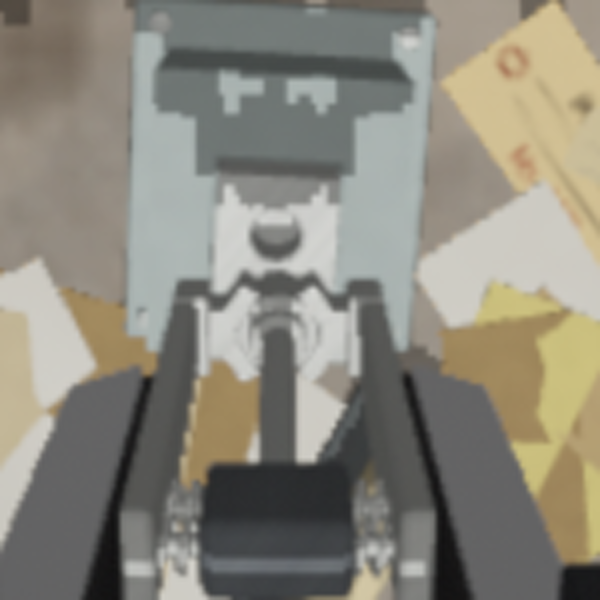

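The die is held between the jaws at crop (277,320), with the socket straight behind it at (275,232). Carrier centre and held die agree to about 0.4 mm. I'll lower to just above the socket, refine the position, then touch.

```bash
cat >> h.py <<'E'
def fine(p,cmd,k=6,tol=.00015,verbose=True,wait=.12):
    "integral position correction in xy about cmd; z of cmd kept"
    for i in range(k):
        e=(p-status.get_obs()['eef_pos'])*[1,1,0]
        if verbose: print('  fine',(e*1e3).round(2),status.get_obs()['force'].round(1))
        if np.hypot(*e[:2])<tol: break
        cmd=cmd+.7*e; bot.servo_line(cmd,feed=.02); bot.pause(wait)
    return cmd
E
python3 - <<'E'
from h import *
p=np.array([.5795,.2320,.166])
bot.servo_line(p,down(np.pi/2),feed=.06); bot.pause(.2); s('low',p)
cmd=fine(p,p.copy()); s('fine',p); print(cmd-p)
t=cmd.copy(); t[2]=.150
print(bot.servo_line(t,feed=.012,max_force=3)); o=s('touch'); bot.pause(.1); s('touch')
E
```

```text
low t 20.1 p [0.57983 0.23211 0.16673] err [0.00033 0.00011 0.00073] F [ 0.42  0.75 -0.58] M [ 0.1  -0.12  0.07] op 0.03865
  fine [-0.33 -0.11 -0.  ] [ 0.4  0.7 -0.6]
  fine [ 0.23  0.09 -0.  ] [ 0.5 -0.1 -1.7]
  fine [0.08 0.02 0.  ] [ 0.4 -0.4 -0.9]
fine t 20.83 p [0.57942 0.23198 0.16598] err [-8.e-05 -2.e-05 -2.e-05] F [ 0.43 -0.41 -0.88] M [ 0.08 -0.14  0.01] op 0.03891
[-7.29077549e-05 -1.51925848e-05  0.00000000e+00]
False
touch t 22.32 p [0.57937 0.23196 0.14997] err None F [-0.26 -0.42 -0.89] M [-0.03 -0.09  0.03] op 0.03875
touch t 22.42 p [0.57937 0.23197 0.14995] err None F [-1.22  0.44 -0.79] M [-0.03 -0.   -0.04] op 0.03877
```

The stem slid 8 mm into the socket without any force. Next I'll push slowly and feel for the stop.

Run:
```python
from h import *
o=status.get_obs(); b=o['force'][2]; p=o['eef_pos'].copy(); 
t=np.array([.57937,.23197,.1475]); bot.servo_line(t,feed=.012,max_force=5); s('pre')
r=bot.servo_line(t-[0,0,.0315],feed=.007,max_force=10.5); s(f'push {r}')
for i in range(3): bot.pause(.1); s('hold')
```

```text
pre t 22.77 p [0.57933 0.23197 0.14729] err None F [-0.87 -0.7  -0.96] M [ 0.01 -0.05 -0.02] op 0.03891
push True t 25.13 p [0.57938 0.23192 0.13206] err None F [-0.81 -0.44  3.86] M [ 0.02  0.07 -0.02] op 0.03884
hold t 25.23 p [0.57935 0.23192 0.13205] err None F [-0.75  0.66  2.6 ] M [ 0.11 -0.07 -0.02] op 0.0387
hold t 25.33 p [0.57931 0.2319  0.1321 ] err None F [-0.47  0.32  1.97] M [ 0.04 -0.04 -0.02] op 0.0386
hold t 25.43 p [0.57935 0.23189 0.13209] err None F [-0.51  1.15  1.7 ] M [ 0.14 -0.04 -0.  ] op 0.03858
```

Run:
```python
from h import *
def fz(n=6):
    a=[]
    for i in range(n): bot.pause(.02); a.append(status.get_obs()['force'][2])
    return np.mean(a),np.max(a)
z=.1321
for i in range(14):
    z-=.0003; bot.servo_line(np.array([.57937,.23195,z]),feed=.01); f=fz(); print(round(z,4),status.get_obs()['eef_pos'][2].round(5),np.round(f,2))
    if f[0]>12: break
print(status.get_obs()['t'])
```

```text
0.1318 0.13206 [3.8  4.51]
0.1315 0.13205 [4.9 5.2]
0.1312 0.13202 [6.1  6.64]
0.1309 0.132 [6.76 7.36]
0.1306 0.13194 [7.58 8.09]
0.1303 0.13198 [8.73 9.17]
0.13 0.13193 [8.97 9.67]
0.1297 0.13194 [10.21 10.97]
0.1294 0.13193 [10.66 10.86]
0.1291 0.13187 [11.7  12.21]
0.1288 0.13187 [12.36 13.05]
29.2833
```

Run:
```python
from h import *
im,P=snap('w_bed'); o=s('bed'); Rt=R.from_rotvec(o['tcp_rot']).as_matrix(); L=(P-o['eef_pos'])@Rt; tips(L)
m=zone(P,(.58,.2319),.05,.05,.0575); print('block',np.median(P[m][:,2]))
m=zone(P,(.58,.2319),.022,.0575,.068)&(P[...,0]<.5735); print('carr',m.sum(),np.percentile(P[m][:,2],[5,25,50,75,95]).round(4) if m.sum() else '')
m=(abs(P[...,1]-.2319)<.006)&(P[...,0]>.562)&(P[...,0]<.592)&(P[...,2]<.09)
for i in np.argwhere(m)[::3]: print(P[tuple(i)].round(4),end=' ')
si,_=vision.camera('side'); c=si[150:210,325:395]; cv2.imwrite('pics/bed_c.png',np.hstack([cv2.resize(im[140:290,250:400],(400,400),interpolation=2),cv2.resize(c,(400,400),interpolation=2)]))
```

```text
bed t 29.33 p [0.57985 0.23204 0.13186] err None F [-3.55 -0.44 12.06] M [-0.15  0.63  0.03] op 0.03862
jaws n 429 x [np.float64(-0.00816), np.float64(0.00775)] yL [np.float64(-0.01927), np.float64(-0.00751)] yR [np.float64(0.00769), np.float64(0.01971)] z 0.0615 | foot 323 [ 0.0014 -0.0004  0.0607]
block 0.05603654222943804
carr 123 [0.0581 0.0606 0.0631 0.0654 0.0676]
[0.5623 0.226  0.0571] [0.5624 0.2283 0.0564] [0.5622 0.2307 0.0573] [0.5624 0.233  0.0567] [0.5624 0.2361 0.0565] [0.5634 0.2267 0.056 ] [0.5635 0.2291 0.0555] [0.5635 0.2314 0.0555] [0.5634 0.2338 0.0558] [0.5636 0.2362 0.0552] [0.5646 0.2267 0.0544] [0.5649 0.2298 0.0535] [0.5647 0.2322 0.0542] [0.5648 0.2346 0.0536] [0.5646 0.237  0.0545] [0.5654 0.2275 0.0545] [0.5654 0.2298 0.0544] [0.566  0.2322 0.0525] [0.5658 0.2346 0.0531] [0.5655 0.237  0.0543] [0.5658 0.2275 0.0561] [0.5659 0.2298 0.0557] [0.5657 0.2322 0.0563] [0.566  0.2346 0.0553] [0.5661 0.237  0.0548] [0.567  0.2275 0.0546] [0.5667 0.2306 0.0556] [0.5666 0.233  0.0562] [0.5666 0.2354 0.056 ] [0.5666 0.2378 0.0561] [0.5677 0.2283 0.0551] [0.5678 0.2306
[... 2965 characters left out ...]
67 0.0749] [0.5822 0.227  0.0732] [0.582  0.2292 0.0736] [0.5779 0.2315 0.0846] [0.578  0.2336 0.0845] [0.5821 0.236  0.0734] [0.5844 0.2261 0.0694] [0.5824 0.2285 0.0747] [0.5783 0.2308 0.0855] [0.5781 0.2329 0.086 ] [0.5801 0.2351 0.0807] [0.5831 0.2375 0.0728] [0.5834 0.2277 0.0742] [0.5787 0.2301 0.0866] [0.5777 0.2322 0.0892] [0.5787 0.2343 0.0866] [0.583  0.2367 0.0752] [0.5861 0.2268 0.0692] [0.5804 0.2293 0.0842] [0.5796 0.2351 0.0861] [0.5859 0.2376 0.0696] [0.587  0.2276 0.069 ] [0.5796 0.235  0.0882] [0.5869 0.2376 0.0692] [0.588  0.2276 0.0685] [0.588  0.2361 0.0685] [0.5881 0.2261 0.0705] [0.5886 0.2284 0.0692] [0.5885 0.2376 0.0695] [0.5891 0.2276 0.0701] [0.5894 0.2376 0.0693]
```

View pics/bed_c.png

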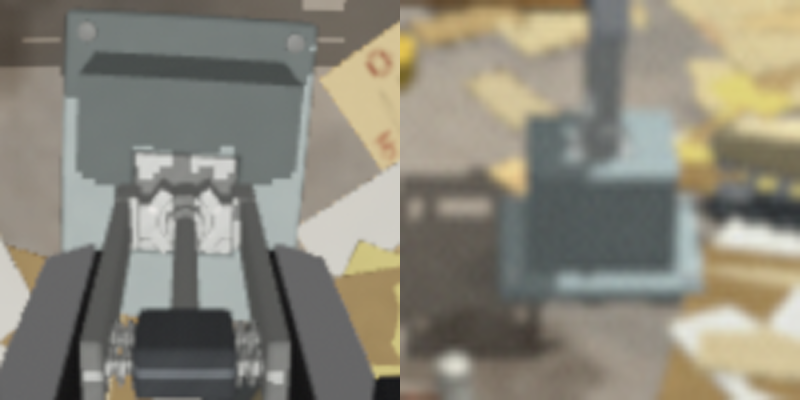

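The wrist view shows the head between the jaws over the carrier, which is now nearly level with the block top. The jaw tips are about 2 mm clear of the block. The force rose 9 N over 0.2 mm, so this is a hard stop. I'll take off the side load and bed the die.

Run:
```python
from h import *
def f(n=8):
    a=[]
    for i in range(n): bot.pause(.015); a.append(status.get_obs()['force'])
    return np.mean(a,0).round(2),np.max(np.linalg.norm(a,axis=1)).round(2)
z=.1288; x=.57937
for i in range(10):
    F,m=f(); print(round(z,4),round(x,5),status.get_obs()['eef_pos'].round(5),F,m)
    if F[2]>15.0: break
    if F[0]<-1.5: x-=.0005
    z-=.0003; bot.servo_line(np.array([x,.23195,z]),feed=.01)
for i in range(5): print(f())
s('bedded'); np.save('pics/xz.npy',[x,z])
```

```text
0.1288 0.57937 [0.57984 0.23204 0.13186] [-3.5  -1.43 12.02] 13.46
0.1285 0.57887 [0.57966 0.232   0.13182] [-2.58 -1.37 12.57] 13.63
0.1282 0.57837 [0.57952 0.23205 0.13184] [-2.16 -1.41 12.79] 13.59
0.1279 0.57787 [0.57933 0.23205 0.13183] [-2.04 -1.19 13.06] 14.37
0.1276 0.57737 [0.57915 0.23201 0.13177] [-1.87 -1.44 13.85] 14.92
0.1273 0.57687 [0.57897 0.23206 0.13179] [-1.59 -1.43 13.95] 14.95
0.127 0.57637 [0.57883 0.23205 0.1318 ] [-0.74 -1.28 14.48] 15.34
0.1267 0.57637 [0.57886 0.23205 0.13175] [-1.19 -1.2  15.16] 16.3
(array([-1.24, -1.73, 15.59]), np.float64(16.29))
(array([-1.4 , -1.31, 15.13]), np.float64(16.15))
(array([-1.19, -1.43, 15.26]), np.float64(16.09))
(array([-1.35, -1.45, 14.92]), np.float64(15.82))
(array([-1.2 , -1.32, 15.36]), np.float64(16.08))
bedded t 32.87 p [0.57886 0.23204 0.13177] err None F [-1.45 -1.54 14.79] M [-0.27  0.15  0.01] op 0.03914
```

Run:
```python
from h import *
x=.57637; z=.1267
for k in range(1,6):
    bot.servo_line(np.array([x+(.5791-x)*k/5,.23200,z+(.1316-z)*k/5]),feed=.015)
bot.pause(.15); s('unload')
for w in (.044,.0485): hand.move_gripper(w); s(f'open {w}')
bot.servo_line(np.array([.5791,.2320,.1365]),feed=.02); s('up5')
bot.servo_line(np.array([.5791,.2320,.215]),feed=.08); bot.pause(.15)
im,P=snap('w_rel'); o=s('rel'); Rt=R.from_rotvec(o['tcp_rot']).as_matrix(); tips((P-o['eef_pos'])@Rt)
for n,lo,hi in [('head',.064,.08),('low',.052,.062)]:
    m=zone(P,(.58,.232),.022 if n=='head' else .05,lo,hi); print(n,rect(P,m),np.percentile(P[m][:,2],[10,50,90]).round(4))
cv2.imwrite('pics/rel_c.png',cv2.resize(im[140:290,250:400],None,fx=4,fy=4,interpolation=2))
```

```text
unload t 34.27 p [0.57938 0.23198 0.13203] err None F [-0.39 -0.73  5.22] M [-0.06  0.06 -0.  ] op 0.03873
open 0.044 t 34.59 p [0.57929 0.232   0.13173] err None F [-0.08 -1.31  4.73] M [-0.07 -0.1  -0.03] op 0.04389
open 0.0485 t 34.91 p [0.57927 0.23198 0.13171] err None F [-0.04 -0.35  4.47] M [-0.06 -0.15  0.01] op 0.04904
up5 t 35.3 p [0.5786  0.23195 0.13541] err None F [-0.67 -0.37 -0.84] M [ 0.08 -0.17  0.04] op 0.04898
rel t 36.63 p [0.57885 0.23193 0.21426] err None F [ 0.07  0.25 -1.28] M [ 0.04 -0.15 -0.03] op 0.04873
jaws n 551 x [np.float64(-0.00952), np.float64(0.0082)] yL [np.float64(-0.02207), np.float64(-0.00874)] yR [np.float64(0.00844), np.float64(0.02181)] z 0.0619 | foot 107 [0.001  0.0002 0.0578]
head (array([0.58055261, 0.23194278]), (15.88077163696289, 14.393320083618164), 1.2824186086654663, np.int64(195)) [0.0688 0.0699 0.0709]
low (array([0.57977313, 0.2318479 ]), (66.2127914428711, 76.78962707519531), 87.29658508300781, np.int64(3395)) [0.0551 0.0561 0.0571]
```

View pics/rel_c.png

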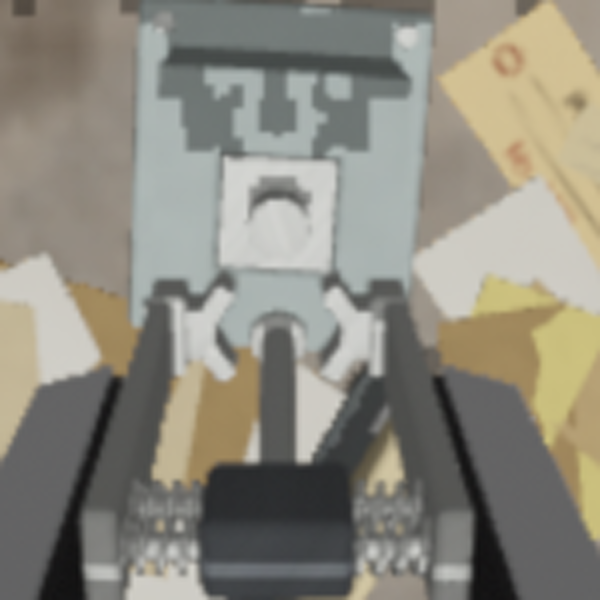

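The die stands upright on the carrier at crop (278,228), its top at z≈0.070 and no longer held. The tongs are open and clear. I'll return them to the stand.

Run:
```python
from h import *
P=np.load('pics/w_rel.npy'); m=zone(P,(.58,.232),.015,.05,.063); print('carrier z',np.median(P[m][:,2]))
m=zone(P,(.58,.232),.055,.05,.06)&~zone(P,(.58,.232),.024,.0,.1); print('block z',np.median(P[m][:,2]))
yaw=np.radians(81); p=np.array([.4705,.0282,.16])
bot.goto(p+[0,0,.03],down(yaw)); bot.pause(.2)
bot.servo_line(p,down(yaw),feed=.1); bot.pause(.15)
cmd=fine(p,p.copy(),k=4,tol=.0003); s('over',p)
c=cmd.copy(); c[2]=.088; print(bot.servo_line(c,feed=.06,max_force=4)); s('in')
c[2]=.072; print(bot.servo_line(c,feed=.012,max_force=3)); s('floor')
```

```text
carrier z 0.056106374638510814
block z 0.05610630009770269
  fine [-0.55 -0.02 -0.  ] [ 1.3 -0.6 -0.6]
  fine [ 0.31  0.03 -0.  ] [-0.4  0.4 -0.7]
  fine [0.2  0.01 0.  ] [-0.6 -0.3 -1.6]
over t 39.09 p [0.4703  0.02819 0.15996] err [-2.e-04 -1.e-05 -4.e-05] F [-0.65 -0.26 -1.56] M [ 0.05 -0.12 -0.02] op 0.04879
False
in t 40.44 p [0.47075 0.02818 0.08855] err None F [-0.67 -1.15 -1.27] M [ 0.02 -0.12  0.03] op 0.04899
True
floor t 41.3 p [0.47031 0.02829 0.0777 ] err None F [-0.52  0.07  3.74] M [ 0.14 -0.19 -0.03] op 0.04872
```

Run:
```python
from h import *
hand.move_gripper(.053); s('o'); hand.move_gripper(.075); s('o2')
o=status.get_obs()['eef_pos']
bot.servo_line(o+[0,0,.07],feed=.06); bot.servo_line(o+[0,0,.13],feed=.15); bot.pause(.3)
im,P=snap('w_end'); s('end')
m=zone(P,(.4715,.0285),.05,.09,.12); print('tongs',rect(P,m),np.percentile(P[m][:,2],[50,95,99]).round(4))
m=zone(P,(.4715,.0285),.05,.031,.04); print('rim',rect(P,m))
ti,d=vision.camera('top'); Q=cloud('top',d)
for n,c,r,lo,hi in [('bob',(.560,-.112),.025,.006,.03),('chalk',(.4396,-.1114),.04,.005,.03),('thim',(.5,.1076),.025,.01,.04),('slim',(.497,-.223),.015,.04,.06),('wide',(.537,-.225),.015,.0265,.035),('die',(.58,.231),.02,.064,.08)]:
    m=zone(Q,c,r,lo,hi); print(n,m.sum(),Q[m].mean(0).round(4))
cv2.imwrite('pics/end_c.png',np.hstack([cv2.resize(im[120:270,240:390],(400,400),interpolation=2),cv2.resize(ti[140:260,190:310],(400,400),interpolation=2)]))
```

```text
o t 41.62 p [0.46879 0.02834 0.07601] err None F [-0.38 -0.51  0.43] M [ 0.04 -0.17  0.03] op 0.05257
o2 t 42.17 p [0.46929 0.02831 0.07659] err None F [-0.52  0.    0.18] M [ 0.04 -0.11 -0.02] op 0.07471
end t 44.38 p [0.46892 0.02835 0.20575] err None F [-0.02 -0.19 -0.07] M [ 0.03 -0.1  -0.07] op 0.07495
tongs (array([0.47097009, 0.02787226]), (49.3492317199707, 16.485910415649414), 80.73290252685547, np.int64(768)) [0.1025 0.1044 0.1051]
rim (array([0.47074719, 0.02820139]), (68.1005630493164, 33.38726043701172), 80.86141967773438, np.int64(413))
bob 56 [ 0.5603 -0.1121  0.0109]
chalk 326 [ 0.4399 -0.1113  0.009 ]
thim 0 [nan nan nan]
slim 28 [ 0.4975 -0.2236  0.0456]
wide 67 [ 0.5376 -0.2255  0.0302]
die 41 [0.5797 0.2289 0.0698]<stdin>:10: RuntimeWarning: Mean of empty slice.
  ret = um.true_divide(
```

View pics/end_c.png

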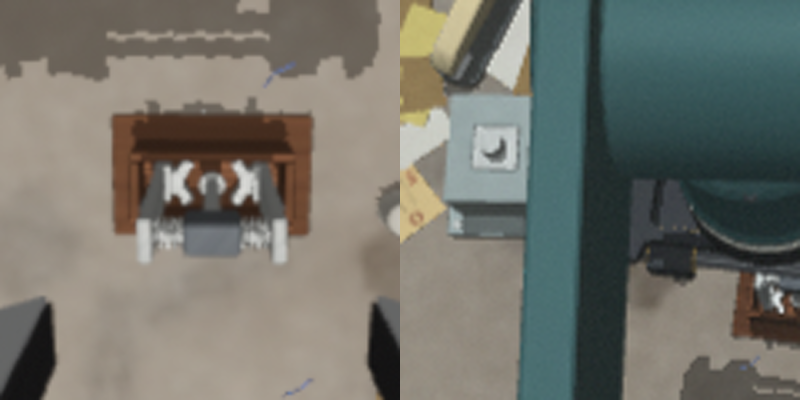

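The tongs stand upright in the centre of the well (left crop, around (212,200)), and the die is in the carrier (right crop, (495,148)). The arm hides the thimble from the top camera, but the wrist view shows it in place at the right edge. I'm handing in.

Run:
```python
from h import *
P=np.load('pics/w_end.npy'); m=zone(P,(.5,.1085),.03,.012,.04); print('thimble',m.sum(),P[m].mean(0))
order.finish_job(); print(status.get_obs()['t'])
```

```text
thimble 145 [0.49890583 0.10917717 0.01910536]
the job is handed in; nothing more can be done
the job is handed in; nothing more can be done
```

The medium die is in the holder socket and bedded against the stop, and the tongs are back upright in their stand. I handed the job in at about 44 s of the 64 s. No verdict was reported.

- **Die:** I took it from the high-x hole of the rack with the tongs. The stem went into the socket with no measurable force. I pushed the carrier down about 14 mm until the force rose sharply with almost no movement, which I took as the hidden stop. I held it there at about 16 N for 0.7 s or more; the highest wrist reading I sampled was 16.3 N (about 1 N less than the force on the holder). I did not sample during the first push onto the stop, which was set to halt at 10.5 N.
- **Last checks, die:** The top is at z≈0.070 and the carrier at 0.056, so the 14 mm head sits on the carrier. It is centred to about 1 mm.
- **Last checks, tongs:** They are upright, about 0.4 mm from the centre of the well and aligned with it to about 0.1°. Their top is at z≈0.104, which puts the tips on the floor.
- **Last checks, other objects:** Both other dies, the bobbin, the chalk and the thimble are where they started, within about 2 mm.

**Disagreements:**
- The carrier ended level with the block top, while the task says it stays at least 3 mm above it. The stop was rigid under 16 N, so I accepted it.
- The top and wrist cameras differed by about 2 mm in y.
- In the final top view the arm hid the thimble, so I checked it with the wrist camera.

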